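# Mount the tray on the reciprocating shaker

### The job

Mount the tray on the bench shaker: lift it by its handle and lay it gently on the shaker's deck between the two guide rails, with its hole at the end where the drive pin's slot is and the tray pushed out towards that end of the rails, so that the hole lies beyond the slot and the plate covers it. The drive pin has stopped somewhere along the slot, so slide the tray back along the rails, gently and in contact, until the hole finds the pin and the tray drops flat onto the deck; never shove it hard against the pin. Keep it the right way up, let go of it, and leave the other things on the bench alone.

Things in the scene. Friction and masses are not known exactly. Their poses are not given: they have to be found in the camera images.
- tray: loose tray, about 0.2 to 0.4 kg: a flat aluminium plate 120 (x) x 160 (y) x 6 mm with black ribbed rubber matting, a 12 mm high lip along each short end, a steel strap handle standing across its middle and one round through hole 13.5 mm wide. Origin: centre of the underside; z up, y along the 160 mm length towards the end that has the hole
- tray_handle (a point): centre of the handle's grip bar, 36 mm above the tray's underside and over its middle. The bar runs along the tray's x, 64 mm long, 10 mm thick (along the tray's y), 12 mm high; its lower edge is 24 mm above the plate's top, held by a 7 mm post under each end
- tray_hole (a point): centre of the tray's hole, at the level of the underside; 55 mm along the tray's +y from its centre
- shaker: fixed reciprocating bench shaker, white case with a steel deck, 180 (x) x 246 (y) x 56 mm to the deck. Origin: centre of its footprint on the bench; z up, y along the guide rails, x across them; its grey front panel with a knob faces -x
- deck (a point): centre of the deck's top face, 56 mm above the bench, axes as the shaker's. Two fixed guide rails run along its y, 240 mm long, 123.5 mm apart in the clear (inner faces at x = -62 and +62 mm), upright for 12 mm above the deck, then flared outward to 20 mm. A tray not yet on the pin rides on its tip, that end raised 5.5 mm; once dropped, its underside lies flat on the deck
- pin_slot (a point): middle of the drive pin's slot (39 mm long, 13 mm wide, black), at deck level, 55 mm along the deck's +y from its centre. A round steel drive pin, 10 mm thick, with a bevelled tip 5.5 mm above the deck, stands in the slot on the deck's centre line; it is stopped anywhere within 12 mm of this point along the deck's y and does not yield
- jar_a: bystander: screw-cap jar with a mint green cap, 47 mm wide, 83 mm high; origin under its centre
- jar_b: bystander: a second jar of the same kind; origin under its centre
- beaker: bystander: small glass beaker, 55 mm wide, 66 mm high; origin under its centre
- sample_vial: bystander: glass vial, 21 mm wide, 45 mm high; origin under its centre
- bench_timer: bystander: bench timer, 62 x 64 x 18 mm; origin under its centre

How it is judged:
By the outcome, as a careful person would: the job done as asked, in the order asked, and still so for the second after the job is handed in, with the robot touching nothing.
It also fails if it takes over 45 s, if anything falls off the work surface, if the arm or the gripper's body presses on something with over 40 N, if the wrist force passes 120 N, or if a joint passes its speed limit or range.

### The arm

A 6-joint arm with a two-finger parallel gripper is mounted at the origin on a cart in front of the work surface, level with it; the furniture and walls round the work are solid. World frame = base frame: x ahead of the robot, y to its left, z up, the work surface at z = 0. Lengths are in m, angles in rad, forces in N, time in s.
With the tool pointing down it reaches from about 0.35 to 0.8 m from the base axis. Payload 7.3 kg.
Tool frame: the origin (TCP) lies at the very end of the fingers, on their centre line; the grasp point (between the pads) lies 19 mm behind it; z points along the fingers, y is the direction in which the jaws open and shut (so a half turn about z gives the same grasp; the last joint's range is limited). The gripper opens to 85 mm and grips with 20 to 120 N. Pads are 22 mm wide; open, the fingers measure 114 mm over their backs; the gripper's body (76 mm by 85 mm) begins 54 mm behind the grasp point. The pads swing forward as they close: fully open they stand 13 mm farther back than shut.
Start: joints at [1.011, 0.342, 1.524, -0, 1.275, -0.146], TCP at [0.211, 0.481, 0.231] pointing down, gripper open.
Joint ranges: [-2.53, 2.53], [-0.77, 2.02], [0.04, 2.7], [-1, 4.14], [0.28, 2.66], [-3.11, 3.11]. Speed limits (rad/s): [2.57, 2.57, 3.14, 3.14, 3.14, 3.14].

### API

Orientations are given as a unit quaternion [x, y, z, w].
In Python, from rig import sensors, vision, workorder gives the robot as it stands.
- The arm moves only by the tool apply_moves, never from a script. Its arguments are lists of equal length, an entry for each row: "translation": the shift along the tool's x, y, z scaled (see below), a list of three; "turn": the turn, a rotation vector about the tool's x, y, z scaled (see below), a list of three; "jaw": the opening, from -1 (shut) to 1 (fully open), so that 0 is half open. In form: {"translation": [[dx, dy, dz], ...], "turn": [[wx, wy, wz], ...], "jaw": [jaw, ...]}. A call has 1 to 10 rows; each row is the pose to reach, as a shift and turn from the pose commanded when the call began, along the tool's axes at that moment, turning the shorter way round; what a row does not reach only later rows make up. The controller multiplies each number of a shift by 0.1 m and each number of a turn by 180 degrees. A row lasts 1/12 s, in which the tool goes at most 41.7 mm and 7.16 degrees, less where a joint would pass 70% of its speed; a pose out of reach is approached as far as the arm can. A call with a number of a shift or a turn outside -1 to 1 is refused whole. A call with a gripper value outside its range is refused whole. The fingers move at their own pace and stop on an object; the grip force is fixed at half the most. Time passes only in rows, so rows that repeat a pose let the fingers close. It gives the time, the measured TCP pose, the force and the opening at its end, in the units of the state.
- sensors.get_obs(): the state, without advancing time (a new reading comes with each control period).
- vision.get_image(name): name is "side" or "top" or "wrist"; returns (picture, depth): 400x640x3 uint8, red, green, blue; 400x640 float32, m along the optical axis (not along the pixel's ray), 0 where there is no reading.
- vision.camera_model(name): a dict with "mtx" (3x3 intrinsics, pixels), "R" (3x3) and "t" (3): a world point X has camera coordinates R X + t. Camera axes: x right, y down, z forward; pixel columns grow to the right and rows downward; lengths in m; the calibration is good to about 2 mm. A picture is of the moment at which its call begins: read the wrist's pose just before it. camera_model takes no time and is no camera call; for the wrist camera it gives the pose at the moment of the call.
- workorder.hand_in(): hands the job in, once; it reports no verdict.
The state is a dict: "time": time; "joint_pos": joint angles; "joint_velocities": joint speeds; "effort": joint torques, N m; "ee_pos": TCP position; "tcp_rot": TCP orientation; "contact_force": force on the tool from outside, world axes, zero at the start; "moment": the same for the moment, N m; "opening": finger opening in m.
Only numpy, scipy, OpenCV 4.12 (cv2) and the standard library are available. Lean on these libraries where they do the work, as an engineer would, in place of code of your own. Each camera call takes 0.05 s, during which the arm holds its last target.

## Working session

There is one attempt and no reset: what is moved stays moved. The work goes in short steps, Python scripts to look and compute and a tool call to move; the robot and the scene stay as the last step left them, time stands still between calls to the robot, and variables do not carry over. Pictures are saved under pics/ and viewed, and the job is handed in when it is done.

Besides the shell and the picture viewer there is one more tool, called by a JSON object that holds its "api" and its "payload". apply_moves: Moves the arm, as the interface text tells. Shifts and turns lie within -1 to 1; 1 stands for 0.1 m of shift or 180 degrees of turn. Its arguments: {"type":"object","properties":{"translation":{"type":"array"},"turn":{"type":"array"},"jaw":{"type":"array"}},"required":["translation","turn","jaw"]}

```bash
ls; mkdir -p pics
python3 - <<'E'
from rig import sensors, vision
import cv2
o=sensors.get_obs()
print({k:(o[k]) for k in o})
for n in ("top","side","wrist"):
    im,d=vision.get_image(n); cv2.imwrite(f"pics/{n}0.png",im[:,:,::-1])
    import numpy as np; np.save(f"{n}0.npy",d); m=vision.camera_model(n); np.savez(f"{n}0cam.npz",**m); print(n,m)
E
```

```text
pics
{'time': 0.0, 'joint_pos': array([ 1.01099411e+00,  3.42743574e-01,  1.52501096e+00, -1.25138370e-05,
        1.27542761e+00, -1.45996562e-01]), 'joint_velocities': array([ 0.0003022 ,  0.00130327,  0.00067453,  0.00120098, -0.00054574,
       -0.00317589]), 'effort': array([-2.56546155e-04, -4.33688879e+01, -2.46010190e+01, -1.05115880e-04,
        7.90761842e-03,  3.75641866e-05]), 'ee_pos': array([0.21086368, 0.480348  , 0.23061727]), 'tcp_rot': array([ 2.05427922e-01,  9.78671925e-01, -7.47838181e-04, -2.69064512e-04]), 'contact_force': array([1.52213363, 0.22433489, 0.60999462]), 'moment': array([ 0.00060474,  0.03554215, -0.01897967]), 'opening': 0.08559371004988871}
top {'mtx': array([[360.95161404,   0.        , 318.11984007],
       [  0.        , 360.95161404, 202.8778415 ],
       [  0.        ,   0.        ,   1.        ]]), 'R': array([[-0.01307051, -0.99976374, -0.01736744],
       [-0.99658133,  0.014442  , -0.0813454 ],
       [ 0.08157701,  0.01624484, -0.99653464]]), 't': array([-0.02564733,  0.53769047,  1.25379759])}
side {'mtx': array([[475.67296175,   0.        , 317.64754104],
       [  0.        , 475.67296175, 194.73757445],
       [  0.        ,   0.        ,   1.        ]]), 'R': array([[ 0.91149382, -0.410529  , -0.02539597],
       [-0.20912708, -0.4093855 , -0.88807059],
       [ 0.35418199,  0.81478184, -0.45900509]]), 't': array([-0.48259401,  0.1695162 ,  1.22738131])}
wrist {'mtx': array([[294.33868996,   0.        , 317.8371072 ],
       [  0.        , 294.33868996, 198.28027208],
       [  0.        ,   0.        ,   1.        ]]), 'R': array([[ 4.02312692e-01,  9.15501962e-01, -8.09767071e-04],
       [ 8.71726539e-01, -3.82805266e-01,  3.05864299e-01],
       [ 2.79709383e-01, -1.23758985e-01, -9.52074774e-01]]), 't': array([-0.52414993, -0.040242  ,  0.38053827])}
```

View pics/top0.png

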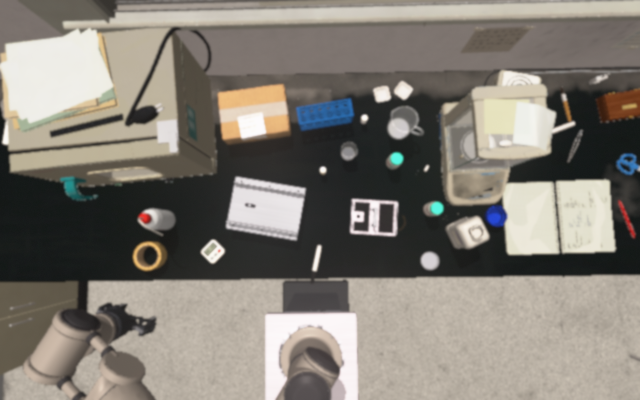

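View pics/side0.png

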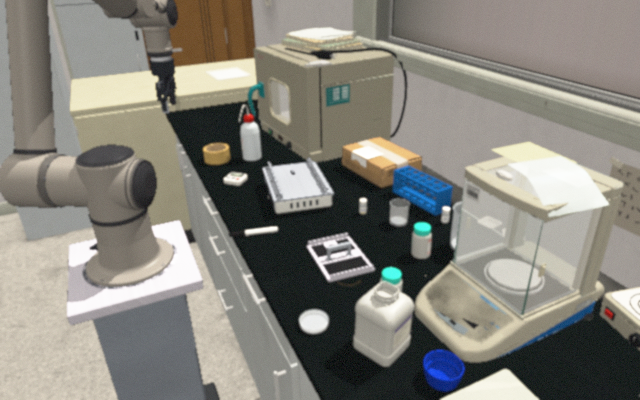

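View pics/wrist0.png

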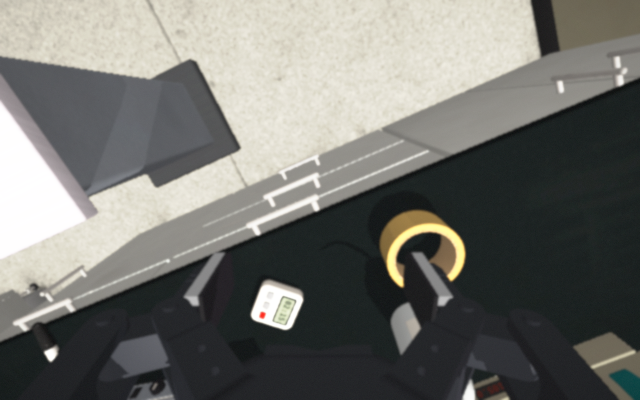

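Run:
```python
import cv2,numpy as np
im=cv2.imread("pics/top0.png")
a=cv2.resize(im[190:245,335:415],None,fx=8,fy=8,interpolation=cv2.INTER_CUBIC)
b=cv2.resize(im[165:250,215:315],None,fx=8,fy=7,interpolation=cv2.INTER_CUBIC)
cv2.imwrite("pics/ztray.png",a);cv2.imwrite("pics/zshaker.png",b)
s=cv2.imread("pics/side0.png")
cv2.imwrite("pics/zside.png",cv2.resize(s[150:290,250:390],None,fx=4,fy=4,interpolation=cv2.INTER_CUBIC))
```

```text
(no output)
```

View pics/ztray.png

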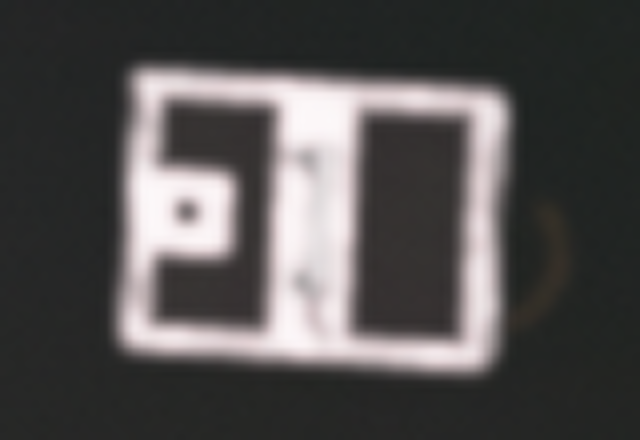

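View pics/zshaker.png

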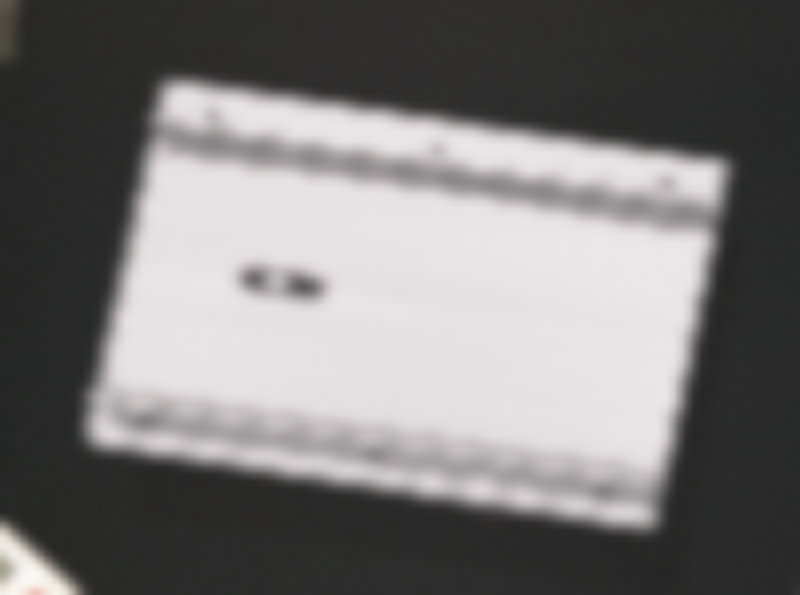

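View pics/zside.png

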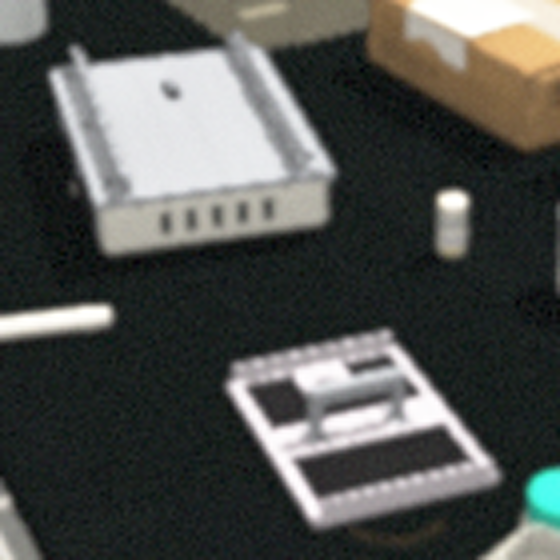

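```bash
cat > h.py <<'E'
import numpy as np,cv2
def ray(m,uv,z):
    K,R,t=m["mtx"],m["R"],m["t"]
    uv=np.atleast_2d(np.asarray(uv,float)); C=-R.T@t
    d=np.c_[(uv[:,0]-K[0,2])/K[0,0],(uv[:,1]-K[1,2])/K[1,1],np.ones(len(uv))]@R
    return C+d*((z-C[2])/d[:,2])[:,None]
def proj(m,X):
    X=np.atleast_2d(X); c=X@m["R"].T+m["t"]; p=c@m["mtx"].T; return p[:,:2]/p[:,2:]
E
python3 - <<'E'
from h import *
im=cv2.imread("pics/top0.png");m=dict(np.load("top0cam.npz")); d=np.load("top0.npy")
g=cv2.cvtColor(im,cv2.COLOR_BGR2GRAY)
for nm,(x0,x1,y0,y1),z in (("tray",(335,410,190,245),.012),("shk",(215,315,165,250),.056)):
    mk=np.zeros_like(g); mk[y0:y1,x0:x1]=(g[y0:y1,x0:x1]>110)*255
    mk=cv2.morphologyEx(mk,cv2.MORPH_CLOSE,np.ones((3,3)))
    cs,_=cv2.findContours(mk,0,1); c=max(cs,key=cv2.contourArea)
    P=ray(m,c[:,0,:],z)[:,:2].astype(np.float32)
    r=cv2.minAreaRect(P*1000); print(nm,r)
    # depth-based heights
    ys,xs=np.nonzero(mk); print(np.median(d[ys,xs]))
# points
z=190+np.array([[211/8]]) 
print("hole",ray(m,[335+187/8-.5,190+211/8-.5],.006))
print("slot ends",ray(m,[[215+238/8-.5,165+279/7-.5],[215+328/8-.5,165+288/7-.5]],.056))
print("bar",ray(m,[[335+320/8,190+150/8],[335+312/8,190+290/8]],.042))
def pc(u,v):
    K=m["mtx"]; z=d[v,u]; c=np.array([(u-K[0,2])/K[0,0]*z,(v-K[1,2])/K[1,1]*z,z]); return m["R"].T@(c-m["t"])
for u,v in ((266,208),(250,205),(395,240),(374,217),(365,203),(397,159),(434,208)): print(u,v,pc(u,v))
E
```

```text
tray ((485.1657409667969, -228.7048797607422), (168.5570831298828, 127.87057495117188), 85.79273223876953)
1.2839806
shk ((520.9075317382812, 147.7633514404297), (251.65878295898438, 185.4744110107422), 79.4159927368164)
1.2424631
hole [[ 0.49009944 -0.17372562  0.006     ]]
slot ends [[0.53305035 0.22127264 0.056     ]
 [0.52804402 0.18234243 0.056     ]]
bar [[ 0.51236663 -0.23010826  0.042     ]
 [ 0.45194244 -0.22510371  0.042     ]]
266 208 [0.51916001 0.14554945 0.05923019]
250 205 [0.52990673 0.19970666 0.06404795]
395 240 [ 0.40280408 -0.30443049 -0.00231303]
374 217 [ 0.48375817 -0.22561764  0.0442099 ]
365 203 [ 0.53573423 -0.20015823  0.00566657]
397 159 [ 0.67700263 -0.30257367  0.08475755]
434 208 [ 0.50958491 -0.42141962  0.0814906 ]
```

{"api": "apply_moves", "payload": {"translation": [[-0.92,-0.36,0.3],[-0.92,-0.36,0.3],[-0.92,-0.36,0.3],[-0.92,-0.36,0.3]], "turn": [[0,0,-0.131],[0,0,-0.131],[0,0,-0.131],[0,0,-0.131]], "jaw": [1,1,1,1]}}

```text
time: 0.48
ee_pos: [0.2828, 0.4072, 0.1994]
tcp_rot: [-0.0, 1.0, -0.002, -0.001]
contact_force: [0.8, 0.8, 0.3]
opening: 0.0855
```

{"api": "apply_moves", "payload": {"translation": [[-1,-0.9,0],[-1,-0.9,0],[-1,-0.9,0],[-1,-0.9,0]], "turn": [[0,0,0],[0,0,0],[0,0,0],[0,0,0]], "jaw": [1,1,1,1]}}

```text
time: 0.82
ee_pos: [0.3842, 0.3172, 0.2011]
tcp_rot: [0.003, 1.0, -0.001, 0.001]
contact_force: [-0.2, 0.6, 0.4]
opening: 0.0854
```

{"api": "apply_moves", "payload": {"translation": [[-1,-0.9,0.2],[-1,-0.9,0.2],[-1,-0.9,0.2],[-1,-0.9,0.2]], "turn": [[0,0,0],[0,0,0],[0,0,0],[0,0,0]], "jaw": [1,1,1,1]}}

```text
time: 1.15
ee_pos: [0.4835, 0.2268, 0.1802]
tcp_rot: [0.003, 1.0, -0.001, 0.0]
contact_force: [-0.1, -0.5, -0.3]
opening: 0.0855
```

{"api": "apply_moves", "payload": {"translation": [[-1,-0.9,0.2],[-1,-0.9,0.2],[-1,-0.9,0.2],[-1,-0.9,0.2],[-1,-0.9,0.2]], "turn": [[0,0,0],[0,0,0],[0,0,0],[0,0,0],[0,0,0]], "jaw": [1,1,1,1,1]}}

```text
time: 1.57
ee_pos: [0.5814, 0.1381, 0.1599]
tcp_rot: [0.003, 1.0, -0.0, -0.001]
contact_force: [-0.8, 0.5, -0.5]
opening: 0.0853
```

```bash
cat > snap.py <<'E'
import sys,numpy as np,cv2
from rig import sensors,vision
cam,name=sys.argv[1:3]
m=vision.camera_model(cam); o=sensors.get_obs(); im,d=vision.get_image(cam)
cv2.imwrite(f"pics/{name}.png",im[:,:,::-1]); np.save(f"{name}.npy",d); np.savez(f"{name}cam.npz",**m)
print(o["time"],o["ee_pos"].round(4),o["tcp_rot"].round(4),o["contact_force"].round(1),o["opening"], o["joint_pos"].round(2))
E
python3 snap.py wrist w1
```

```text
1.5667 [0.5814 0.1381 0.1599] [ 3.e-03  1.e+00 -1.e-04 -7.e-04] [-0.8  0.5 -0.5] 0.0853196337034979 [ 0.11  0.54  1.42 -0.    1.19 -1.46]
```

View pics/w1.png

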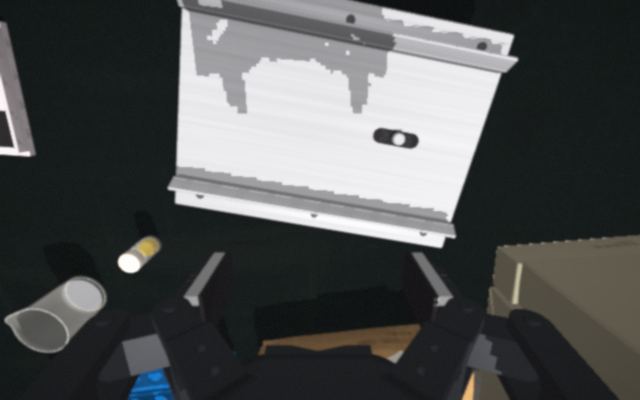

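Run:
```python
import cv2
im=cv2.imread("pics/w1.png")
cv2.imwrite("pics/w1a.png",cv2.resize(im[0:130,330:530],None,fx=4,fy=4,interpolation=cv2.INTER_CUBIC))
cv2.imwrite("pics/w1b.png",cv2.resize(im[110:260,280:480],None,fx=4,fy=4,interpolation=cv2.INTER_CUBIC))
cv2.imwrite("pics/w1c.png",cv2.resize(im[120:230,160:320],None,fx=5,fy=5,interpolation=cv2.INTER_CUBIC))
```

```text
(no output)
```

View pics/w1a.png

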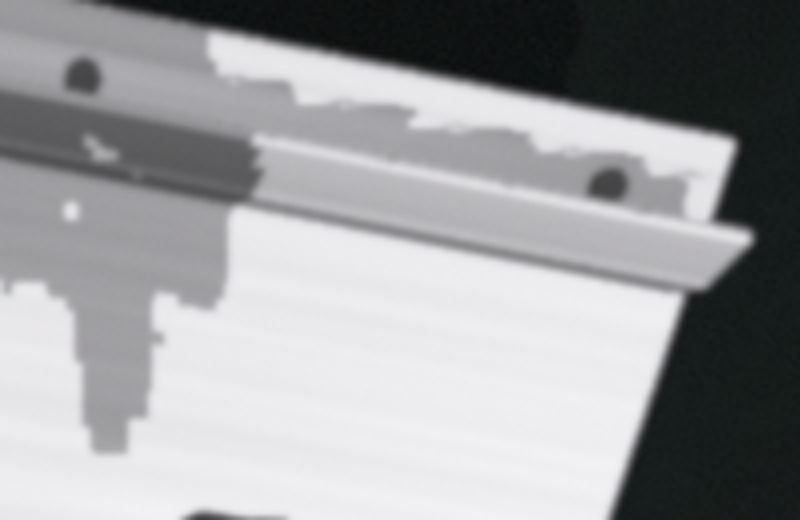

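View pics/w1b.png

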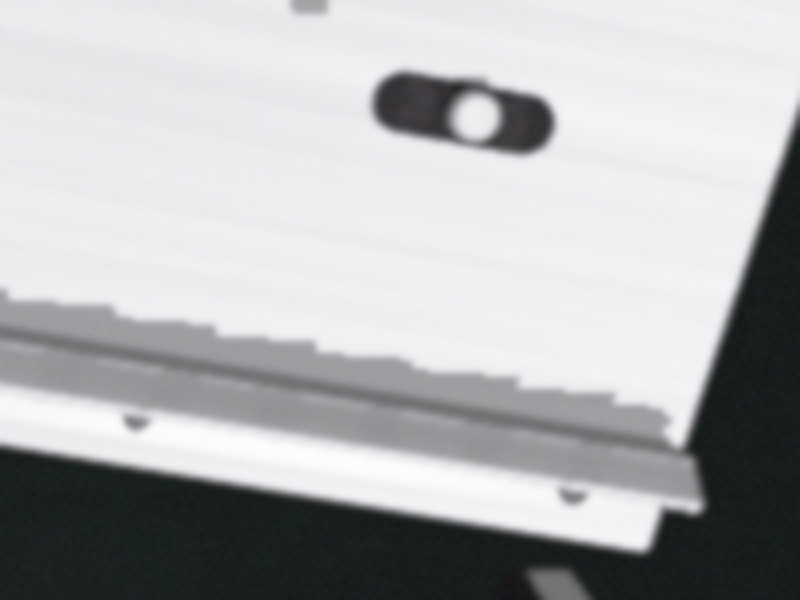

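View pics/w1c.png

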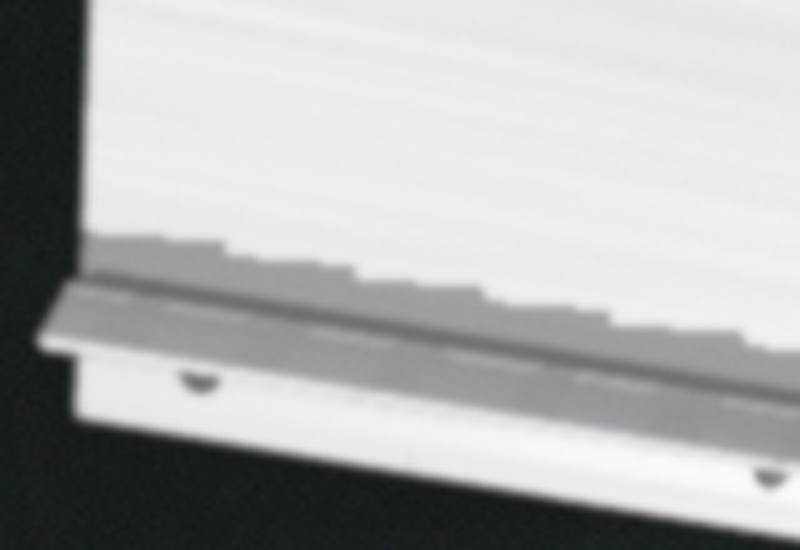

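Run:
```python
from h import *
m=dict(np.load("w1cam.npz"))
a=lambda p:(np.array(p)/4+np.array([330,0])-.375)
b=lambda p:(np.array(p)/4+np.array([280,110])-.375)
c=lambda p:(np.array(p)/5+np.array([160,120])-.4)
z=.056
near=np.array([ray(m,a((250,207)),z)[0],ray(m,a((685,294)),z)[0]])
far=np.array([ray(m,c((90,272)),z)[0],ray(m,c((790,390)),z)[0],ray(m,b((350,384)),z)[0],ray(m,b((685,448)),z)[0]])
def fit(P):
    d=np.polyfit(P[:,1],P[:,0],1); return d
fn,ff=fit(near),fit(far); print("slopes",fn,ff, np.degrees(np.arctan([fn[0],ff[0]])))
print("res",far[:,0]-np.polyval(ff,far[:,1]))
s=ff[0]; print("gap",(np.polyval(ff,.148)-np.polyval(fn,.148))*np.cos(np.arctan(s)))
print("far ends",far)
g=cv2.cvtColor(cv2.imread("pics/w1.png"),cv2.COLOR_BGR2GRAY)
# slot
mk=np.zeros_like(g); mk[122:155,365:425]=(g[122:155,365:425]<140)*255
mk=cv2.morphologyEx(mk,cv2.MORPH_CLOSE,np.ones((3,3)));cs,_=cv2.findContours(mk,0,1);k=max(cs,key=cv2.contourArea);k=cv2.convexHull(k)
P=ray(m,k[:,0,:],z)[:,:2]*1000;print("slot",cv2.minAreaRect(P.astype(np.float32)))
mk2=np.zeros_like(g); cv2.fillConvexPoly(mk2,k,255); mk2=cv2.erode(mk2,np.ones((3,3)))&((g>150)*255).astype(np.uint8)
M=cv2.moments(mk2,True);pc=(M["m10"]/M["m00"],M["m01"]/M["m00"]);print(M["m00"],pc,"pin",ray(m,pc,.0615), ray(m,b((475,117)),.0615))
```

```text
slopes [0.18509179 0.42961653] [0.18808186 0.55649038] [10.48630339 10.65185753]
res [ 0.00036208 -0.00023966 -0.00076214  0.00063972]
gap 0.12512251944668656
far ends [[0.56007186 0.017117   0.056     ]
 [0.58209434 0.13740627 0.056     ]
 [0.58984979 0.18141864 0.056     ]
 [0.60564095 0.25792411 0.056     ]]
slot ((530.2314453125, 202.2260284423828), (37.57173156738281, 12.69730281829834), 79.25431060791016)
113.0 (398.57522123893807, 138.9203539823009) pin [[0.53084    0.20338451 0.0615    ]] [[0.53080273 0.20321944 0.0615    ]]
```

{"api": "apply_moves", "payload": {"translation": [[0,-1,0],[0,-1,0],[0,-1,0],[0,-1,0]], "turn": [[0,0,0],[0,0,0],[0,0,0],[0,0,0]], "jaw": [1,1,1,1]}}

```text
time: 1.95
ee_pos: [0.5791, 0.0385, 0.1617]
tcp_rot: [0.002, 1.0, -0.0, -0.0]
contact_force: [0.0, 0.7, -0.1]
opening: 0.0855
```

{"api": "apply_moves", "payload": {"translation": [[0,-1,0],[0,-1,0],[0,-1,0],[0,-1,0]], "turn": [[0,0,0],[0,0,0],[0,0,0],[0,0,0]], "jaw": [1,1,1,1]}}

```text
time: 2.28
ee_pos: [0.5794, -0.061, 0.1617]
tcp_rot: [0.002, 1.0, -0.0, 0.0]
contact_force: [0.1, -0.1, 0.2]
opening: 0.0852
```

{"api": "apply_moves", "payload": {"translation": [[0.1,-1,0],[0.1,-1,0],[0.1,-1,0],[0.1,-1,0]], "turn": [[0,0,0.023],[0,0,0.023],[0,0,0.023],[0,0,0.023]], "jaw": [1,1,1,1]}}

```text
time: 2.62
ee_pos: [0.5694, -0.1605, 0.1615]
tcp_rot: [0.038, 0.999, -0.0, 0.0]
contact_force: [0.1, 0.3, 0.6]
opening: 0.0854
```

{"api": "apply_moves", "payload": {"translation": [[0.2,-0.6,0.1],[0.2,-0.6,0.1],[0.2,-0.6,0.1],[0.2,-0.6,0.1],[0.2,-0.6,0.1]], "turn": [[0,0,0],[0,0,0],[0,0,0],[0,0,0],[0,0,0]], "jaw": [1,1,1,1,1]}}

```text
time: 3.03
ee_pos: [0.5459, -0.2156, 0.1516]
tcp_rot: [0.036, 0.999, 0.001, 0.0]
contact_force: [-0.1, -0.2, 0.0]
opening: 0.0853
```

```bash
python3 snap.py wrist w2
```

```text
3.0333 [ 0.5459 -0.2156  0.1516] [3.630e-02 9.993e-01 5.000e-04 2.000e-04] [-0.1 -0.2  0. ] 0.08526998927639531 [-0.51  0.52  1.46  0.    1.15 -2.01]
```

View pics/w2.png

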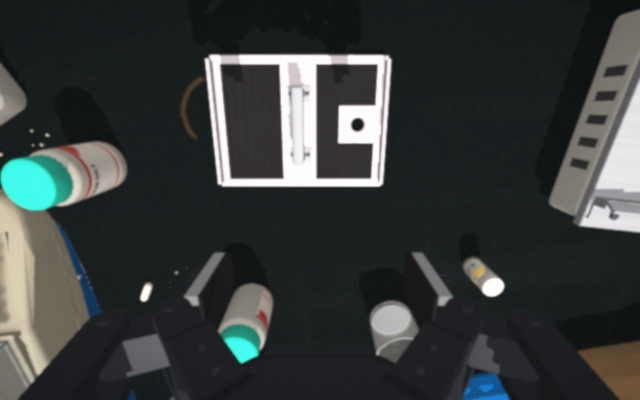

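Run:
```python
from h import *
m=dict(np.load("w2cam.npz"));im=cv2.imread("pics/w2.png");g=cv2.cvtColor(im,cv2.COLOR_BGR2GRAY)
cv2.imwrite("pics/w2z.png",cv2.resize(im[45:195,200:400],None,fx=4,fy=4,interpolation=cv2.INTER_CUBIC))
mk=np.zeros_like(g);mk[110:138,344:372]=(g[110:138,344:372]<130)*255
cs,_=cv2.findContours(mk,0,1)
for c in cs:
    if 60<cv2.contourArea(c)<400: M=cv2.moments(c); p=(M["m10"]/M["m00"],M["m01"]/M["m00"]); print("hole",cv2.contourArea(c),p,ray(m,p,.006))
mk=np.zeros_like(g);mk[40:200,190:410]=(g[40:200,190:410]>120)*255
cs,_=cv2.findContours(mk,0,1);c=max(cs,key=cv2.contourArea)
for z in (.006,.012): print(z,cv2.minAreaRect((ray(m,c[:,0,:],z)[:,:2]*1000).astype(np.float32)))
```

```text
hole 103.0 (357.16828478964396, 124.27346278317151) [[ 0.48947842 -0.17415046  0.006     ]]
0.006 ((485.5248107910156, -229.55975341796875), (168.32054138183594, 121.89300537109375), 85.80777740478516)
0.012 ((485.1595764160156, -229.16302490234375), (164.82533264160156, 119.36186981201172), 85.80774688720703)
```

View pics/w2z.png

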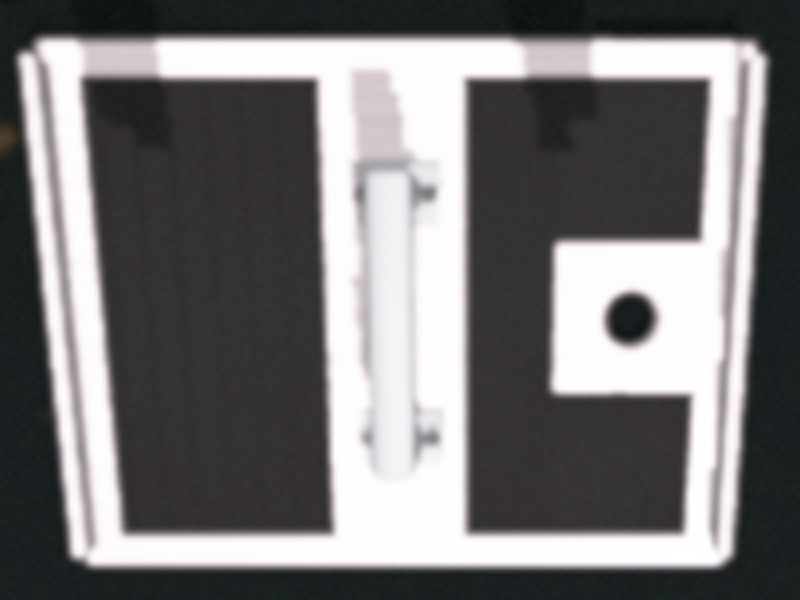

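Run:
```python
from h import *
m=dict(np.load("w2cam.npz"))
P=ray(m,np.array([[389,170],[394,478]])/4+[200,45]-np.array([.375,.375]),.042);print(P,P.mean(0),np.linalg.norm(P[1]-P[0]),np.degrees(np.arctan2(*(P[1]-P[0])[[1,0]])))
```

```text
[[ 0.45418631 -0.22614926  0.042     ]
 [ 0.51676336 -0.23100369  0.042     ]] [ 0.48547484 -0.22857647  0.042     ] 0.06276505886176256 -4.435852619521774
```

{"api": "apply_moves", "payload": {"translation": [[0.593,-0.174,0.7],[0.593,-0.174,0.7],[0.593,-0.174,0.7],[0.593,-0.174,0.7],[0.593,-0.174,0.7]], "turn": [[0,0,0],[0,0,0],[0,0,0],[0,0,0],[0,0,0]], "jaw": [1,1,1,1,1]}}

```text
time: 3.5
ee_pos: [0.4859, -0.2306, 0.082]
tcp_rot: [0.037, 0.999, -0.0, 0.001]
contact_force: [1.1, 0.1, 1.5]
opening: 0.085
```

```bash
python3 snap.py wrist w3
```

```text
3.5 [ 0.4859 -0.2306  0.082 ] [ 3.700e-02  9.993e-01 -1.000e-04  6.000e-04] [1.1 0.1 1.5] 0.085026519761042 [-0.59  0.53  1.68  0.    0.93 -2.08]
```

View pics/w3.png

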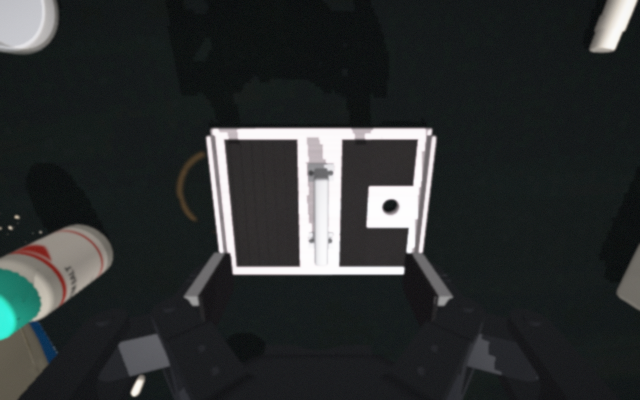

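{"api": "apply_moves", "payload": {"translation": [[0,0.01,0.4],[0,0.01,0.5],[0,0.01,0.6],[0,0.01,0.63],[0,0.01,0.63],[0,0.01,0.63]], "turn": [[0,0,0],[0,0,0],[0,0,0],[0,0,0],[0,0,0],[0,0,0]], "jaw": [1,1,1,1,1,1]}}

```text
time: 4.05
ee_pos: [0.4856, -0.2305, 0.0192]
tcp_rot: [0.037, 0.999, -0.0, 0.001]
contact_force: [-0.4, 0.6, -0.1]
opening: 0.0855
```

{"api": "apply_moves", "payload": {"translation": [[0,0,0],[0,0,0],[0,0,0],[0,0,0],[0,0,0],[0,0,0],[0,0,0],[0,0,0],[0,0,0],[0,0,0]], "turn": [[0,0,0],[0,0,0],[0,0,0],[0,0,0],[0,0,0],[0,0,0],[0,0,0],[0,0,0],[0,0,0],[0,0,0]], "jaw": [-1,-1,-1,-1,-1,-1,-1,-1,-1,-1]}}

```text
time: 4.88
ee_pos: [0.4849, -0.2301, 0.0185]
tcp_rot: [0.037, 0.999, 0.0, 0.0]
contact_force: [-1.0, 2.7, 5.4]
opening: 0.0093
```

```bash
python3 snap.py wrist w4
```

```text
4.8833 [ 0.4849 -0.2301  0.0185] [3.720e-02 9.993e-01 0.000e+00 1.000e-04] [-1.   2.7  5.4] 0.009290682486319238 [-0.59  0.62  1.73  0.    0.78 -2.08]
```

View pics/w4.png

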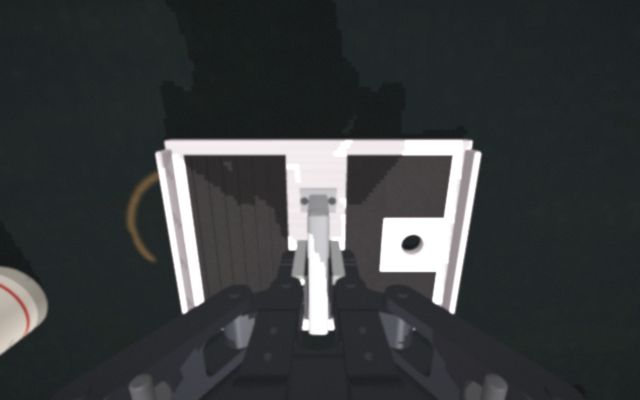

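{"api": "apply_moves", "payload": {"translation": [[0,0,-0.1],[0,0,-0.4],[0,0,-0.7],[0,0,-1],[0,0,-1],[0,0,-1]], "turn": [[0,0,0],[0,0,0],[0,0,0],[0,0,0],[0,0,0],[0,0,0]], "jaw": [-1,-1,-1,-1,-1,-1]}}

```text
time: 5.43
ee_pos: [0.4853, -0.2306, 0.1196]
tcp_rot: [0.037, 0.999, -0.001, 0.001]
contact_force: [-0.3, -0.3, -4.2]
opening: 0.0086
```

```bash
python3 snap.py wrist w5; python3 snap.py side s5
```

```text
5.4333 [ 0.4853 -0.2306  0.1196] [ 3.720e-02  9.993e-01 -8.000e-04  1.300e-03] [-0.3 -0.3 -4.2] 0.008559560929786781 [-0.59  0.48  1.65 -0.    1.01 -2.08]
5.4833 [ 0.4843 -0.2299  0.118 ] [ 3.730e-02  9.993e-01  2.000e-04 -3.000e-04] [ 0.5  0.7 -4. ] 0.008861013214705128 [-0.59  0.48  1.65 -0.    1.01 -2.08]
```

View pics/w5.png

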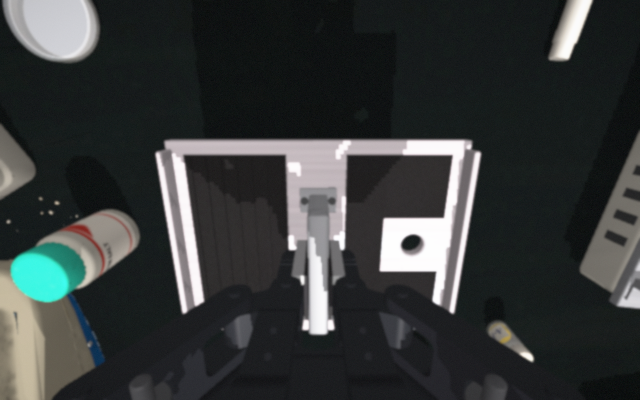

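View pics/s5.png

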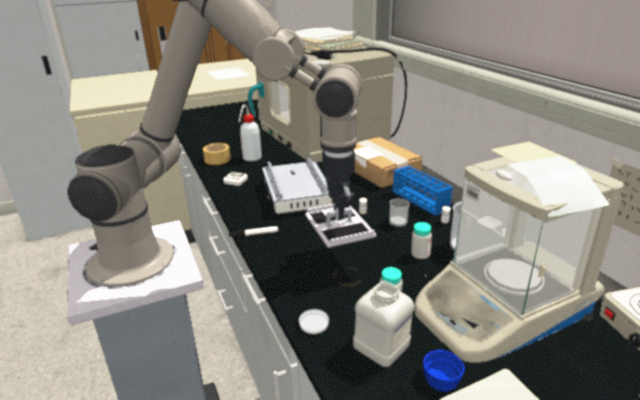

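Run:
```python
from h import *
im=cv2.imread("pics/w4.png");m=dict(np.load("w4cam.npz"))
cv2.imwrite("pics/w4z.png",cv2.resize(im[130:330,140:490],None,fx=2,fy=2,interpolation=cv2.INTER_CUBIC))
g=cv2.cvtColor(im,cv2.COLOR_BGR2GRAY)
mk=np.zeros_like(g);mk[225:262,392:432]=(g[225:262,392:432]<150)*255
cs,_=cv2.findContours(mk,0,1);T=np.array([.4849,-.2301])
ya=2*np.arctan2(.9993,.0372)-np.pi/2; ty=np.array([np.cos(ya),np.sin(ya)]);tx=np.array([-ty[1],ty[0]])
print("yaw y",np.degrees(ya))
tt=lambda P:np.c_[(P[:,:2]-T)@tx,(P[:,:2]-T)@ty]*1000
for c in cs:
    if cv2.contourArea(c)>80:
        M=cv2.moments(cv2.convexHull(c)); p=(M["m10"]/M["m00"],M["m01"]/M["m00"]);P=ray(m,p,.006); print(cv2.contourArea(c),p,P,tt(P), cv2.minAreaRect(ray(m,c[:,0],.006)[:,:2].astype(np.float32)*1000))
# near edge of plate (tray -x side), top edge line
for u in range(200,450,20):
    col=g[120:175,u].astype(float); v=120+np.argmax(np.diff(col)); P=ray(m,(u,v+.5),.006); print(u,v,tt(P).round(1))
```

```text
yaw y 85.73617679528584
228.5 (411.38450604122244, 242.683724235963) [[ 0.48829245 -0.17599522  0.006     ]] [[ 0.63957726 54.20726323]] ((488.2227478027344, -175.89588928222656), (11.239957809448242, 9.681389808654785), 85.72401428222656)
200 138 [[ 60.7 -62. ]]
220 138 [[ 60.7 -51.6]]
240 138 [[ 60.7 -41.1]]
260 139 [[ 60.2 -30.7]]
280 138 [[ 60.7 -20.2]]
300 139 [[60.2 -9.8]]
320 139 [[60.2  0.7]]
340 139 [[60.2 11.1]]
360 139 [[60.2 21.6]]
380 138 [[60.7 32. ]]
400 138 [[60.7 42.4]]
420 139 [[60.2 52.9]]
440 139 [[60.2 63.4]]
```

View pics/w4z.png

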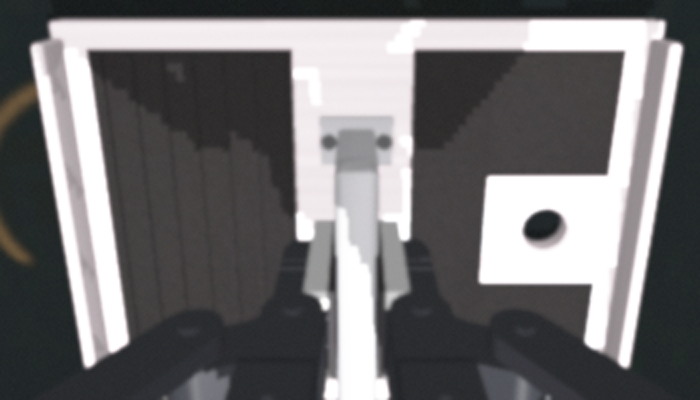

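{"api": "apply_moves", "payload": {"translation": [[-0.03,0.3,-0.1],[-0.03,0.6,-0.15],[-0.03,0.9,-0.15],[-0.03,1,-0.15],[-0.03,1,-0.15]], "turn": [[0,0,0],[0,0,0],[0,0,0],[0,0,0],[0,0,0]], "jaw": [-1,-1,-1,-1,-1]}}

```text
time: 5.95
ee_pos: [0.4941, -0.1278, 0.1316]
tcp_rot: [0.036, 0.999, 0.001, -0.002]
contact_force: [0.2, -0.7, -4.6]
opening: 0.0085
```

{"api": "apply_moves", "payload": {"translation": [[-0.03,0.3,0],[-0.03,0.6,0],[-0.03,0.9,0],[-0.03,1,0],[-0.03,1,0]], "turn": [[0,0,0],[0,0,0],[0,0,0],[0,0,0],[0,0,0]], "jaw": [-1,-1,-1,-1,-1]}}

```text
time: 6.37
ee_pos: [0.5051, -0.0297, 0.1321]
tcp_rot: [0.036, 0.999, 0.0, -0.001]
contact_force: [0.1, -0.1, -4.6]
opening: 0.0087
```

{"api": "apply_moves", "payload": {"translation": [[-0.03,0.3,0],[-0.03,0.6,0],[-0.03,0.9,0],[-0.03,1,0],[-0.03,1,0]], "turn": [[0,0,0],[0,0,0],[0,0,0],[0,0,0],[0,0,0]], "jaw": [-1,-1,-1,-1,-1]}}

```text
time: 6.78
ee_pos: [0.5161, 0.069, 0.1325]
tcp_rot: [0.036, 0.999, -0.0, -0.001]
contact_force: [-0.8, -0.4, -4.2]
opening: 0.0087
```

{"api": "apply_moves", "payload": {"translation": [[-0.03,0.3,0],[-0.03,0.6,0],[-0.03,0.9,0],[-0.03,1,0],[-0.03,1,0]], "turn": [[0,0,0.01],[0,0,0.02],[0,0,0.03],[0,0,0.035],[0,0,0.035]], "jaw": [-1,-1,-1,-1,-1]}}

```text
time: 7.2
ee_pos: [0.5269, 0.1681, 0.1326]
tcp_rot: [0.092, 0.996, -0.0, -0.0]
contact_force: [0.2, -0.7, -3.5]
opening: 0.009
```

```bash
python3 snap.py wrist w6
```

```text
7.2 [0.5269 0.1681 0.1326] [ 9.160e-02  9.958e-01 -2.000e-04 -2.000e-04] [ 0.2 -0.7 -3.5] 0.0089585909597826 [ 0.17  0.49  1.58 -0.    1.07 -1.22]
```

View pics/w6.png

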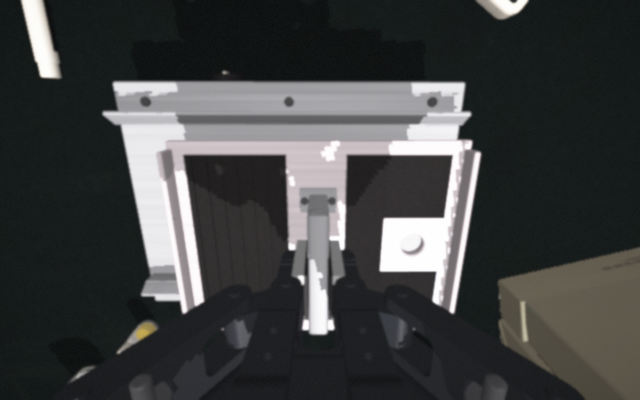

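Run:
```python
from h import *
im=cv2.imread("pics/w6.png");m=dict(np.load("w6cam.npz"))
z=cv2.resize(im[75:150,100:220],None,fx=6,fy=6,interpolation=cv2.INTER_CUBIC);cv2.imwrite("pics/w6z.png",z)
z=cv2.resize(im[75:150,370:490],None,fx=6,fy=6,interpolation=cv2.INTER_CUBIC);cv2.imwrite("pics/w6y.png",z)
z=cv2.resize(im[240:320,130:200],None,fx=7,fy=7,interpolation=cv2.INTER_CUBIC);cv2.imwrite("pics/w6x.png",z)
```

```text
(no output)
```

View pics/w6z.png

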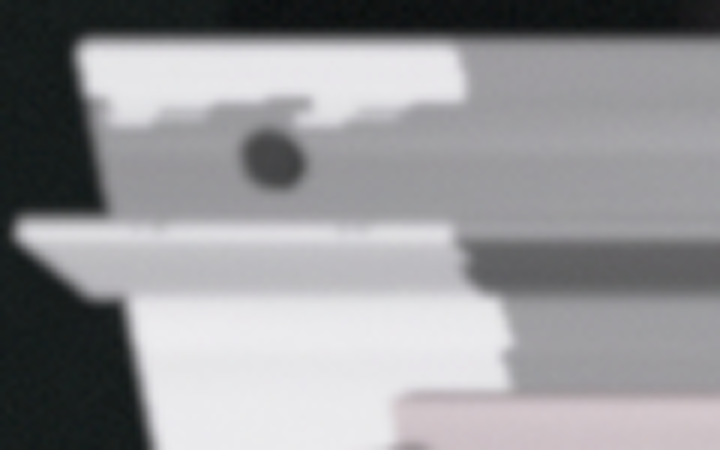

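View pics/w6y.png

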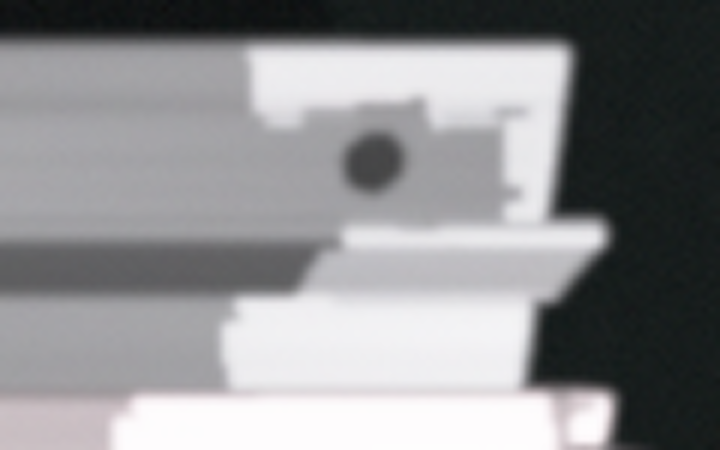

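View pics/w6x.png

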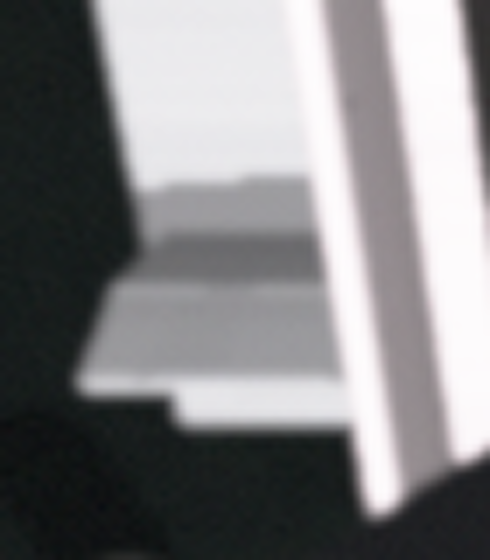

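Run:
```python
from h import *
m=dict(np.load("w6cam.npz"));T=np.array([.5269,.1681])
ya=2*np.arctan2(.9958,.0916)-np.pi/2; ty=np.array([np.cos(ya),np.sin(ya)]);tx=np.array([-ty[1],ty[0]])
def tt(u,v,z): P=ray(m,(u,v),z)[0,:2]-T; return (np.array([P@tx,P@ty])*1000).round(1)
L=100+90/6-.4; Rr=370+555/6-.4; r=75+297/6-.4
print("near kink L,R",tt(L,r,.068),tt(Rr,r,.068))
print("flare top",tt(103,75+217/6-.4,.076),tt(370+605/6,75+217/6-.4,.076))
print("far base",tt(130+200/7,240+235/7-.4,.056),"far kink",tt(130+200/7,240+285/7-.4,.068))
print("far kink left end",tt(130+112/7,240+285/7-.4,.068), "far base left",tt(130+145/7,240+237/7,.056))
```

```text
near kink L,R [  64.7 -140.1] [64.6 98.6]
flare top [  73.6 -140.5] [73.5 99.3]
far base [ -60.  -136.7] far kink [ -59.1 -130.4]
far kink left end [ -59.1 -140.6] far base left [ -60.7 -143.5]
```

{"api": "apply_moves", "payload": {"translation": [[0.022,0.05,0.1],[0.022,0.115,0.2],[0.022,0.115,0.28],[0.022,0.115,0.28],[0.022,0.115,0.28]], "turn": [[-0.008,0,0],[-0.0167,0,0],[-0.0167,0,0],[-0.0167,0,0],[-0.0167,0,0]], "jaw": [-1,-1,-1,-1,-1]}}

```text
time: 7.67
ee_pos: [0.5265, 0.1779, 0.1049]
tcp_rot: [0.093, 0.995, 0.025, 0.002]
contact_force: [0.2, -0.2, -3.1]
opening: 0.0085
```

```bash
python3 snap.py wrist w7
python3 - <<'E'
import cv2
im=cv2.imread("pics/w7.png"); cv2.imwrite("pics/w7z.png",cv2.resize(im[70:330,80:500],None,fx=1.9,fy=1.9,interpolation=cv2.INTER_CUBIC))
E
```

```text
7.6667 [0.5265 0.1779 0.1049] [0.0927 0.9954 0.0254 0.0018] [ 0.2 -0.2 -3.1] 0.008513977796224426 [ 0.16  0.52  1.63  0.06  0.98 -1.26]
```

View pics/w7z.png

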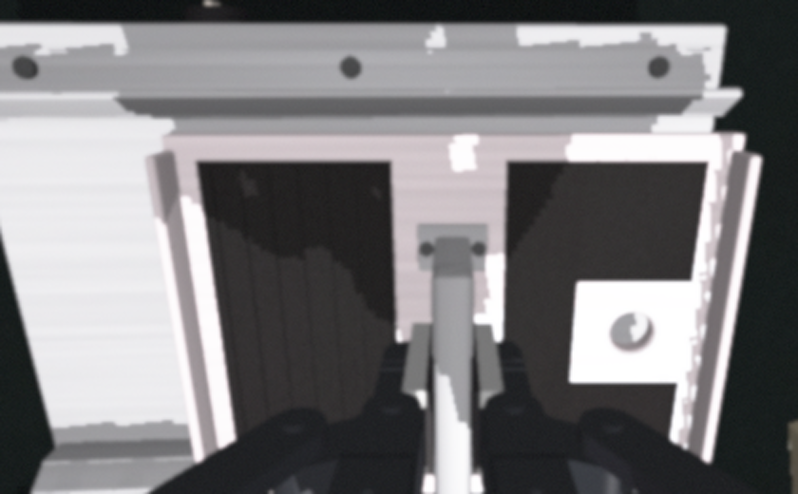

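Run:
```python
from h import *
m=dict(np.load("w7cam.npz"));g=cv2.cvtColor(cv2.imread("pics/w7.png"),cv2.COLOR_BGR2GRAY)
ty=np.array([.1837,.983]);tx=np.array([-.983,.1837])
for u in (180,260,340,440):
    print(u,g[112:148,u])
f=lambda u,v,z:(ray(m,(u,v),z)[0,:2]@np.c_[tx,ty]*1000).round(1)
# zoom rows: kink ~117/1.9+70, tray edge ~135/1.9+70 ; far base ~ (120,440)
r=70+117/1.9-.3
print("kink",f(180,r,.068),f(440,r,.068))
e=70+134/1.9-.3
for z in (.089,.0924,.096): print("edge",f(310,e,z))
print("far base",f(80+120/1.9,70+441/1.9-.3,.056),"kink",f(80+120/1.9,70+459/1.9-.3,.068))
```

```text
180 [160 161 163 162 159 159 162 162 152 133 110 102  99  99  98  96  97  99
 105 116 133 150 156 161 160 160 158 157 162 179 197 204 206 203 202 201]
260 [168 170 171 169 163 159 161 159 147 125 107 100  98  98  99  97  96  99
 109 126 143 155 161 163 162 160 160 156 164 180 198 205 204 203 202 199]
340 [169 170 170 169 165 162 163 159 141 117 104  99  99  98  97  96  97 104
 119 138 157 164 166 166 165 164 162 159 161 177 193 200 200 198 197 197]
440 [161 161 163 161 158 163 166 154 136 113 102 100 101 103 115 138 167 194
 216 229 238 241 243 244 244 244 241 230 225 242 251 253 253 253 253 253]
kink [-422.1  192.3] [-423.   348.1]
edge [-425.4  267.9]
edge [-425.   267.8]
edge [-424.6  267.7]
far base [-547.5  143. ] kink [-546.6  149.2]
```

{"api": "apply_moves", "payload": {"translation": [[0,0,0.06],[0,0,0.1],[0,0,0.14],[0,0,0.17],[0,0,0.2],[0,0,0.21],[0,0,0.22],[0,0,0.22],[0,0,0.22]], "turn": [[0,0,0],[0,0,0],[0,0,0],[0,0,0],[0,0,0],[0,0,0],[0,0,0],[0,0,0],[0,0,0]], "jaw": [-1,-1,-1,-1,-1,-1,-1,-1,-1]}}

```text
time: 8.47
ee_pos: [0.5268, 0.1807, 0.0834]
tcp_rot: [0.092, 0.995, 0.026, 0.003]
contact_force: [0.6, -0.4, -4.1]
opening: 0.009
```

{"api": "apply_moves", "payload": {"translation": [[0,0,0.01],[0,0,0.01],[0,0,0.02],[0,0,0.02],[0,0,0.02]], "turn": [[0,0,0],[0,0,0],[0,0,0],[0,0,0],[0,0,0]], "jaw": [-1,-1,-1,-1,-1]}}

```text
time: 8.88
ee_pos: [0.5267, 0.1808, 0.0813]
tcp_rot: [0.092, 0.995, 0.026, 0.002]
contact_force: [0.5, 0.4, -3.6]
opening: 0.0089
```

{"api": "apply_moves", "payload": {"translation": [[0,0,0.01],[0,0,0.01],[0,0,0.01]], "turn": [[0,0,0],[0,0,0],[0,0,0]], "jaw": [-1,-1,-1]}}

```text
time: 9.13
ee_pos: [0.5267, 0.1808, 0.0803]
tcp_rot: [0.092, 0.995, 0.026, 0.002]
contact_force: [-1.2, 0.1, -3.8]
opening: 0.0083
```

{"api": "apply_moves", "payload": {"translation": [[0,0,0.01],[0,0,0.01],[0,0,0.01]], "turn": [[0,0,0],[0,0,0],[0,0,0]], "jaw": [-1,-1,-1]}}

```text
time: 9.38
ee_pos: [0.5267, 0.1809, 0.0793]
tcp_rot: [0.092, 0.995, 0.026, 0.002]
contact_force: [0.5, 0.3, -3.7]
opening: 0.0088
```

{"api": "apply_moves", "payload": {"translation": [[0,0,0.01],[0,0,0.01],[0,0,0.01]], "turn": [[0,0,0],[0,0,0],[0,0,0]], "jaw": [-1,-1,-1]}}

```text
time: 9.63
ee_pos: [0.5269, 0.1809, 0.0788]
tcp_rot: [0.092, 0.995, 0.026, 0.003]
contact_force: [-1.9, -0.9, 1.2]
opening: 0.0085
```

{"api": "apply_moves", "payload": {"translation": [[0,0,0.01],[0,0,0.01],[0,0,0.01]], "turn": [[0,0,0],[0,0,0],[0,0,0]], "jaw": [-1,-1,-1]}}

```text
time: 9.88
ee_pos: [0.527, 0.181, 0.0787]
tcp_rot: [0.092, 0.995, 0.026, 0.003]
contact_force: [-2.9, -2.2, 9.2]
opening: 0.0082
```

{"api": "apply_moves", "payload": {"translation": [[0,0,-0.01],[0,0,-0.01],[0,0,-0.01]], "turn": [[0,0,0],[0,0,0],[0,0,0]], "jaw": [-1,-1,-1]}}

```text
time: 10.13
ee_pos: [0.5269, 0.1809, 0.0787]
tcp_rot: [0.092, 0.995, 0.026, 0.003]
contact_force: [-2.1, -0.5, 4.1]
opening: 0.0084
```

{"api": "apply_moves", "payload": {"translation": [[0,0,0],[0,0,0],[0,0,0],[0,0,0]], "turn": [[0,0,0],[0,0,0],[0,0,0],[0,0,0]], "jaw": [-0.62,-0.62,-0.62,-0.62]}}

```text
time: 10.47
ee_pos: [0.5269, 0.181, 0.0782]
tcp_rot: [0.092, 0.995, 0.026, 0.003]
contact_force: [-0.3, 0.1, 0.0]
opening: 0.0161
```

```bash
python3 snap.py wrist w8; python3 snap.py side s8
python3 - <<'E'
import cv2
im=cv2.imread("pics/w8.png"); cv2.imwrite("pics/w8z.png",cv2.resize(im[70:330,80:500],None,fx=1.9,fy=1.9,interpolation=cv2.INTER_CUBIC))
im=cv2.imread("pics/s8.png"); cv2.imwrite("pics/s8z.png",cv2.resize(im[130:230,240:360],None,fx=6,fy=6,interpolation=cv2.INTER_CUBIC))
E
```

```text
10.4667 [0.5269 0.181  0.0782] [0.0921 0.9954 0.0262 0.0025] [-0.3  0.1  0. ] 0.016147540798972893 [ 0.17  0.55  1.65  0.06  0.92 -1.26]
10.5167 [0.5268 0.181  0.0782] [0.092  0.9954 0.0262 0.0024] [-0.2 -0.6 -0.8] 0.016180063065492672 [ 0.17  0.55  1.65  0.06  0.92 -1.26]
```

View pics/w8z.png

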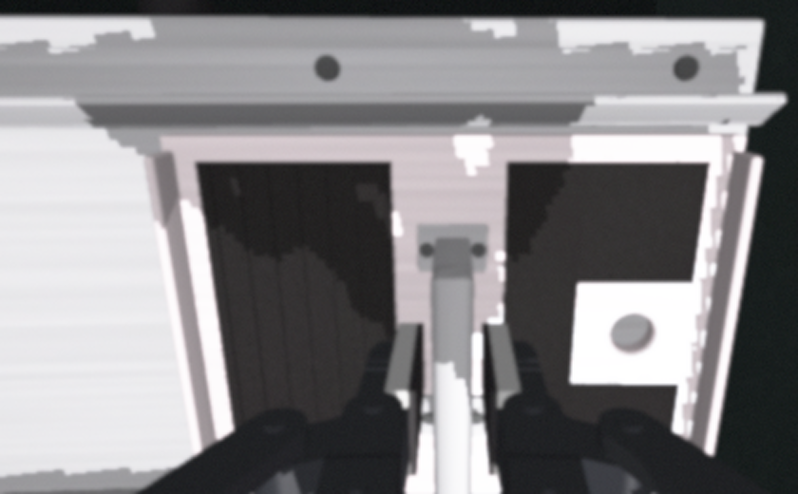

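View pics/s8z.png

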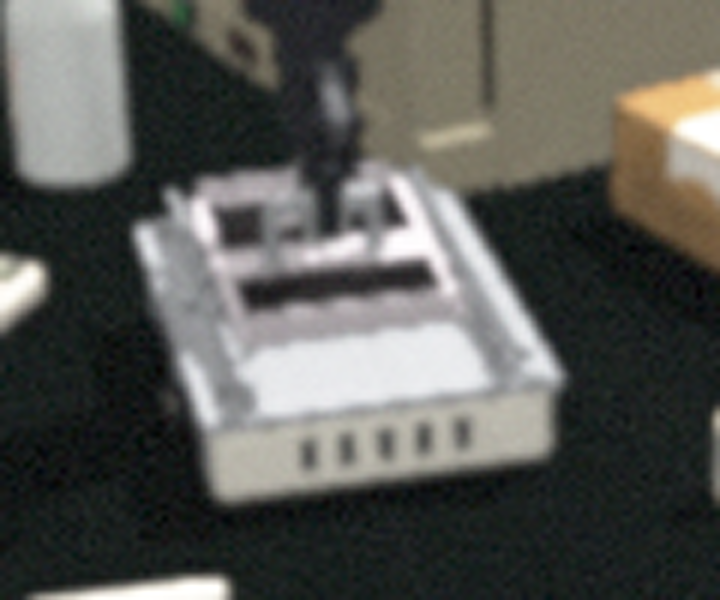

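{"api": "apply_moves", "payload": {"translation": [[0,-0.012,-0.001],[0,-0.024,-0.001],[0,-0.036,-0.002],[0,-0.048,-0.002],[0,-0.06,-0.003],[0,-0.072,-0.004],[0,-0.084,-0.004],[0,-0.096,-0.005],[0,-0.108,-0.005],[0,-0.12,-0.006]], "turn": [[0.002,0,0],[0.004,0,0],[0.006,0,0],[0.008,0,0],[0.01,0,0],[0.012,0,0],[0.014,0,0],[0.0165,0,0],[0.0165,0,0],[0.0165,0,0]], "jaw": [-0.62,-0.62,-0.62,-0.62,-0.62,-0.62,-0.62,-0.62,-0.62,-0.62]}}

```text
time: 11.4
ee_pos: [0.5245, 0.1692, 0.0783]
tcp_rot: [0.092, 0.996, 0.0, 0.0]
contact_force: [-0.3, 0.7, -0.7]
opening: 0.0165
```

```bash
python3 snap.py wrist w9
python3 - <<'E'
import cv2
im=cv2.imread("pics/w9.png"); cv2.imwrite("pics/w9z.png",cv2.resize(im[70:330,80:500],None,fx=1.9,fy=1.9,interpolation=cv2.INTER_CUBIC))
E
```

```text
11.4 [0.5245 0.1692 0.0783] [9.190e-02 9.958e-01 4.000e-04 1.000e-04] [-0.3  0.7 -0.7] 0.01649825952981564 [ 0.17  0.55  1.65  0.    0.94 -1.21]
```

View pics/w9z.png

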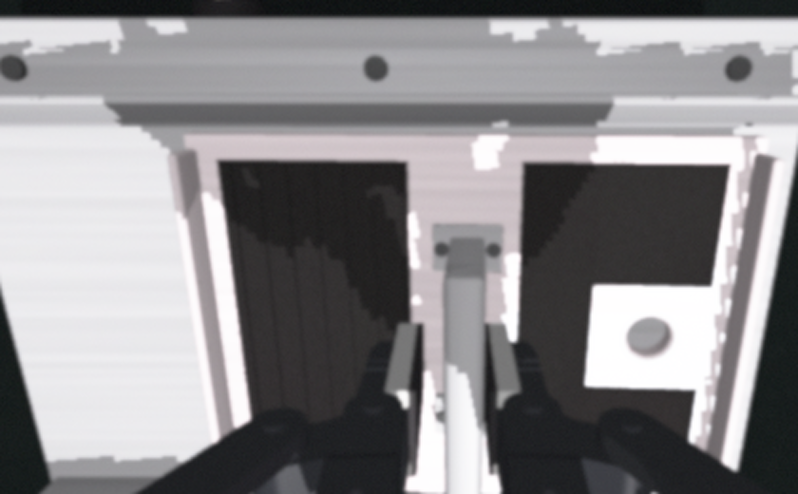

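{"api": "apply_moves", "payload": {"translation": [[0,-0.015,0],[0,-0.03,0],[0,-0.045,0],[0,-0.06,0],[0,-0.075,0],[0,-0.09,0],[0,-0.105,0],[0,-0.12,0],[0,-0.135,0],[0,-0.15,0]], "turn": [[0,0,0],[0,0,0],[0,0,0],[0,0,0],[0,0,0],[0,0,0],[0,0,0],[0,0,0],[0,0,0],[0,0,0]], "jaw": [-0.62,-0.62,-0.62,-0.62,-0.62,-0.62,-0.62,-0.62,-0.62,-0.62]}}

```text
time: 12.28
ee_pos: [0.5218, 0.1542, 0.0783]
tcp_rot: [0.092, 0.996, 0.0, 0.0]
contact_force: [0.3, 0.7, -0.2]
opening: 0.016
```

```bash
python3 snap.py wrist w10
python3 - <<'E'
import cv2
im=cv2.imread("pics/w10.png"); cv2.imwrite("pics/w10z.png",cv2.resize(im[70:330,80:500],None,fx=1.9,fy=1.9,interpolation=cv2.INTER_CUBIC))
E
```

```text
12.2833 [0.5218 0.1542 0.0783] [9.210e-02 9.958e-01 4.000e-04 1.000e-04] [ 0.3  0.7 -0.2] 0.016045927490621385 [ 0.15  0.54  1.67  0.    0.93 -1.24]
```

View pics/w10z.png

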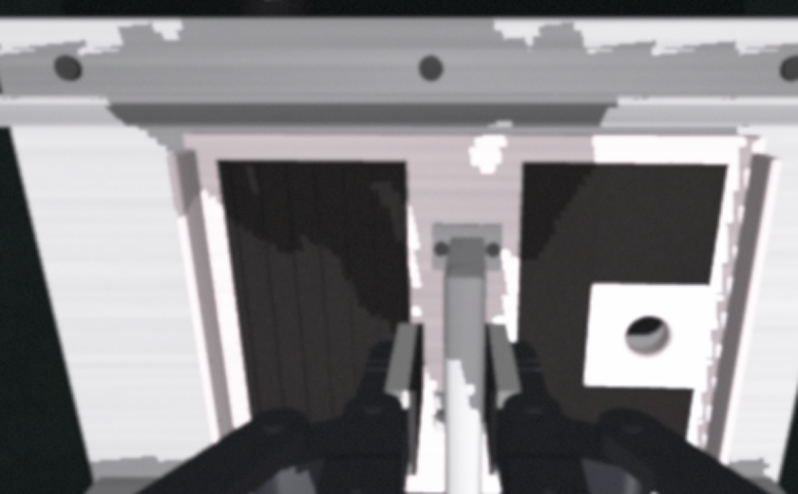

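{"api": "apply_moves", "payload": {"translation": [[0,-0.01,0],[0,-0.02,0],[0,-0.03,0],[0,-0.04,0],[0,-0.05,0],[0,-0.05,0]], "turn": [[0,0,0],[0,0,0],[0,0,0],[0,0,0],[0,0,0],[0,0,0]], "jaw": [-0.62,-0.62,-0.62,-0.62,-0.62,-0.62]}}

```text
time: 12.83
ee_pos: [0.5208, 0.1492, 0.0783]
tcp_rot: [0.092, 0.996, 0.0, 0.0]
contact_force: [0.7, -0.4, -0.5]
opening: 0.016
```

{"api": "apply_moves", "payload": {"translation": [[0,-0.005,0],[0,-0.01,0],[0,-0.01,0]], "turn": [[0,0,0],[0,0,0],[0,0,0]], "jaw": [-0.62,-0.62,-0.62]}}

```text
time: 13.08
ee_pos: [0.5207, 0.1483, 0.0783]
tcp_rot: [0.092, 0.996, 0.0, 0.0]
contact_force: [1.2, 4.6, -1.8]
opening: 0.0161
```

```bash
python3 snap.py wrist w11
python3 - <<'E'
import cv2
im=cv2.imread("pics/w11.png"); cv2.imwrite("pics/w11z.png",cv2.resize(im[70:330,80:500],None,fx=1.9,fy=1.9,interpolation=cv2.INTER_CUBIC))
E
```

```text
13.0833 [0.5207 0.1483 0.0783] [9.210e-02 9.958e-01 3.000e-04 0.000e+00] [ 1.2  4.6 -1.8] 0.016087591497395658 [ 0.14  0.54  1.67  0.    0.93 -1.25]
```

View pics/w11z.png

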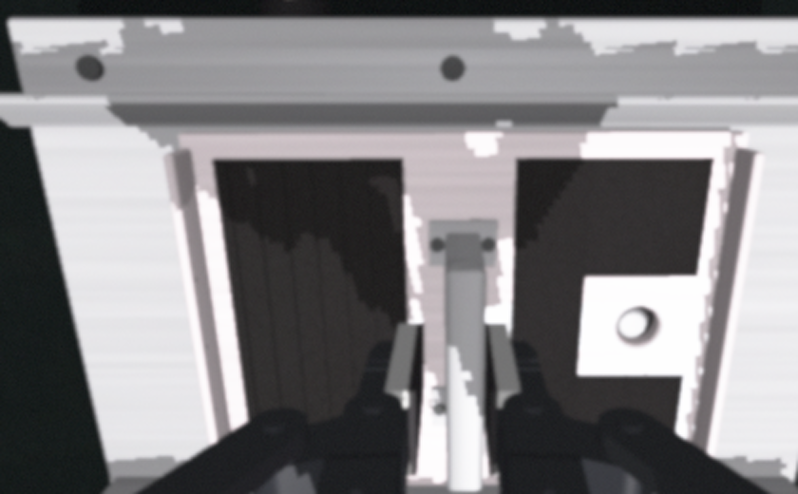

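{"api": "apply_moves", "payload": {"translation": [[0,0.01,0],[0,0.025,0],[0,0.025,0]], "turn": [[0,0,0],[0,0,0],[0,0,0]], "jaw": [-0.62,-0.62,-0.62]}}

```text
time: 13.38
ee_pos: [0.5212, 0.1511, 0.0783]
tcp_rot: [0.092, 0.996, 0.0, 0.0]
contact_force: [0.3, -0.2, 0.7]
opening: 0.0162
```

```bash
python3 snap.py wrist w12
python3 - <<'E'
from h import *
im=cv2.imread("pics/w12.png"); cv2.imwrite("pics/w12z.png",cv2.resize(im[70:330,80:500],None,fx=1.9,fy=1.9,interpolation=cv2.INTER_CUBIC))
m=dict(np.load("w12cam.npz"));d=np.load("w12.npy");K=m["mtx"]
def pc(u,v):
    z=np.median(d[v-2:v+3,u-2:u+3]); c=np.array([(u-K[0,2])/K[0,0]*z,(v-K[1,2])/K[1,1]*z,z]); return m["R"].T@(c-m["t"])
for u,v in ((190,150),(210,180),(230,200),(310,147),(320,165),(370,170),(420,147),(440,165),(395,225),(440,225),(435,250)): print(u,v,pc(u,v).round(4))
E
```

```text
13.3833 [0.5212 0.1511 0.0783] [9.200e-02 9.958e-01 4.000e-04 1.000e-04] [ 0.3 -0.2  0.7] 0.016181733409634535 [ 0.14  0.54  1.67  0.    0.93 -1.25]
190 150 [0.4552 0.093  0.0628]
210 180 [0.4729 0.0993 0.0644]
230 200 [0.4863 0.1068 0.0638]
310 147 [0.4655 0.1568 0.063 ]
320 165 [0.4761 0.1603 0.0631]
370 170 [0.4837 0.1867 0.0638]
420 147 [0.4763 0.2149 0.0629]
440 165 [0.4879 0.2245 0.0639]
395 225 [0.519  0.1969 0.0631]
440 225 [0.5239 0.2227 0.063 ]
435 250 [0.5398 0.2189 0.0627]
```

View pics/w12z.png

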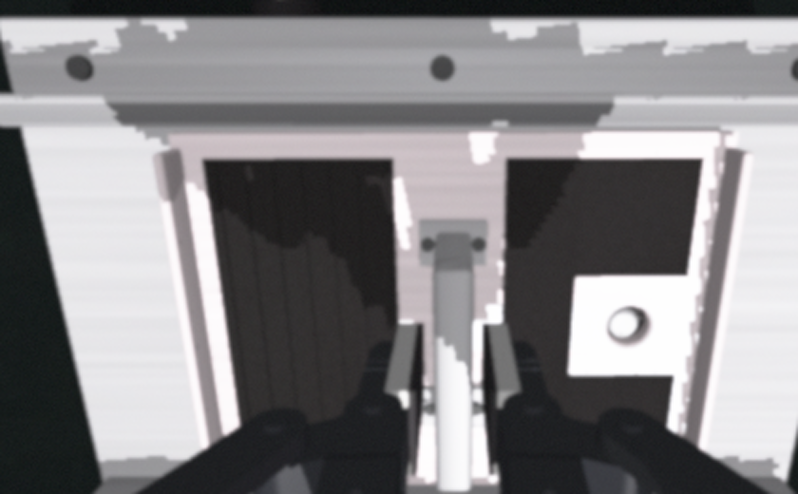

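{"api": "apply_moves", "payload": {"translation": [[0,0,0],[0,0,0],[0,0,0],[0,0,0],[0,0,-0.1],[0,0,-0.3],[0,0,-0.6],[0,0,-1],[0,0,-1],[0,0,-1]], "turn": [[0,0,0],[0,0,0],[0,0,0],[0,0,0],[0,0,0],[0,0,0],[0,0,0],[0,0,0],[0,0,0],[0,0,0]], "jaw": [0,0,0,0,0,0,0,0,0,0]}}

```text
time: 14.27
ee_pos: [0.5226, 0.1511, 0.1816]
tcp_rot: [0.092, 0.996, 0.001, 0.003]
contact_force: [-0.8, -0.5, -1.1]
opening: 0.0426
```

{"api": "apply_moves", "payload": {"translation": [[-0.6,0,-0.4],[-0.6,0,-0.4],[-0.6,0,-0.4],[-0.6,0,-0.4],[-0.6,0,-0.4]], "turn": [[0,0,0],[0,0,0],[0,0,0],[0,0,0],[0,0,0]], "jaw": [0,0,0,0,0]}}

```text
time: 14.68
ee_pos: [0.5789, 0.1398, 0.2169]
tcp_rot: [0.092, 0.996, 0.0, -0.002]
contact_force: [0.2, 0.2, -0.1]
opening: 0.0423
```

```bash
python3 snap.py wrist w13; python3 snap.py top t13;python3 snap.py side s13
python3 - <<'E'
from h import *
m=dict(np.load("w13cam.npz"));d=np.load("w13.npy");K=m["mtx"];g=cv2.cvtColor(cv2.imread("pics/w13.png"),cv2.COLOR_BGR2GRAY)
s=cv2.imread("pics/s13.png");cv2.imwrite("pics/s13z.png",cv2.resize(s[130:230,240:360],None,fx=6,fy=6,interpolation=cv2.INTER_CUBIC))
c=np.array([.5202,.1481]);ey=np.array([.184,.983]);ex=np.array([.983,-.184])
# sample depth at tray points
v,u=np.mgrid[0:400:1,0:640:1];X=np.stack([(u-K[0,2])/K[0,0]*d,(v-K[1,2])/K[1,1]*d,d],-1)-m["t"];W=X@m["R"]
L=np.stack([(W[...,:2]-c)@ex,(W[...,:2]-c)@ey],-1)
for y in (-60,-45,-30,30,40,65):
  for x in (-40,40):
    k=(abs(L[...,0]-x/1e3)<.005)&(abs(L[...,1]-y/1e3)<.005)&(d>0); print(x,y,k.sum(),np.median(W[...,2][k]).round(4) if k.any() else None)
E
```

```text
14.6833 [0.5789 0.1398 0.2169] [ 9.220e-02  9.957e-01  1.000e-04 -1.500e-03] [ 0.2  0.2 -0.1] 0.04231507931448917 [ 0.11  0.48  1.34  0.    1.32 -1.28]
14.7333 [0.5787 0.1399 0.2169] [ 9.200e-02  9.958e-01  1.000e-04 -1.600e-03] [-0.1  0.6 -0.6] 0.04280743140427996 [ 0.11  0.48  1.34  0.    1.32 -1.28]
14.7833 [0.5787 0.14   0.217 ] [ 9.190e-02  9.958e-01  1.000e-04 -1.500e-03] [-0.7  0.5  0.4] 0.04271860514839128 [ 0.11  0.48  1.34  0.    1.32 -1.28]
-40 -60 128 0.064
40 -60 99 0.0641
-40 -45 124 0.064
40 -45 100 0.0645
-40 -30 119 0.0641
40 -30 156 0.0651
-40 30 121 0.0639
40 30 788 0.2921
-40 40 131 0.0639
40 40 96 0.064
-40 65 124 0.0638
40 65 97 0.064
```

View pics/w13.png

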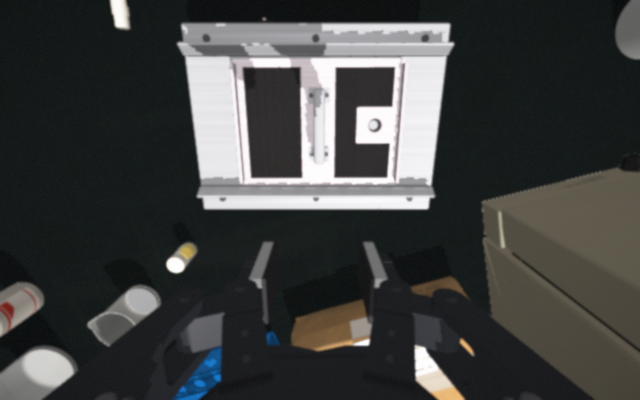

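View pics/s13.png

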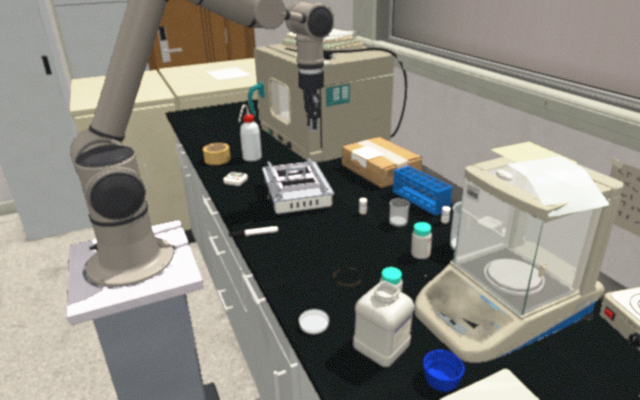

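The wrist view shows the tray between the rails with the pin in its hole at pixel (375, 125). It lies flat: the matting reads 64 mm high at both ends. Nothing else has moved and the gripper is clear, so I am handing in.

```bash
python3 -c "
from rig import workorder; print(workorder.hand_in())"
```

```text
the job is handed in; nothing more can be done
None
```

The tray is mounted on the shaker, lying flat on the deck with the drive pin in its hole. I have handed the job in; no verdict is reported.

- **Lift and placing:** I lifted the tray by its handle and lowered it between the rails, tilted about 3° so it met the deck and the pin tip together. It was about 33 mm out towards the slot end, with the hole beyond the slot.
- **Contact force:** At touchdown I pressed slightly further than needed. The wrist read 9 N upward, about 13 N of press in all, and I eased off before loosening the grip.
- **Slide:** I slid the tray back with the fingers loose around the handle, pushing at most a few newtons. It dropped onto the pin, the sideways force rose to 4.6 N, and I stopped there. Then I backed off, opened the gripper and lifted clear.
- **Last checks:**
  - **Tray:** The pin shows in the hole. The plate read 63 mm and the matting 64 mm high at both ends, where the plate top should be 62 mm; this is within the 2 mm calibration. One matting sample was unusable because the gripper blocked the view.
  - **Surroundings:** The other things on the bench look unmoved in the side view.
  - **Arm and time:** The force at the tool was about zero. About 14.8 s of the 45 s had passed.

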